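Drift the brass pivot pin out of an arm link

ROBOT

A 6-joint arm with a two-finger parallel gripper is mounted at the origin on the work surface. World frame = base frame: x ahead of the robot, y to its left, z up, the work surface at z = 0. Lengths are in m, angles in rad, forces in N, time in s.
With the tool pointing down it reaches from about 0.425 to 0.95 m from the base axis. Payload 3.5 kg.
Tool frame: the origin (TCP) lies on the centre line of the jaws, within the pads' length; the fingertips stand tip_extent ahead of it and the grasp point (between the pads) lies 11 mm behind it (tip_extent is the distance from the TCP to the fingertips, in m); z points along the fingers, y is the line along which they close (so a half turn about z gives the same grasp; the last joint's range is limited). The gripper opens to 85 mm and grips with 20 to 120 N. Pads are 22 mm wide; open, the fingers measure 114 mm over their backs; the gripper's body (76 mm by 85 mm) begins 54 mm behind the grasp point. The pads swing forward as they close: fully open they stand 13 mm farther back than shut.
Start: joints at [-1.464, 0.286, 1.577, -0, 1.279, -0.15], TCP at [0.171, -0.653, 0.239] pointing down, gripper open.
Joint ranges: [-2.77, 2.77], [-0.9, 2.22], [0.21, 2.48], [-1.53, 4.67], [0.24, 2.81], [-2.84, 2.84]. Speed limits (rad/s): [2.79, 2.79, 3.14, 3.14, 3.14, 3.14].

INTERFACE

Orientations are given as [roll, pitch, yaw] about the fixed x, y, z axes, in that order (R = Rz(yaw) Ry(pitch) Rx(roll)).
In Python, from rig import * gives the robot as it stands.
- The arm moves only by the tool drive_tool, never from a script. Its arguments are lists of equal length, an entry for each row: "dp": the shift along the tool's x, y, z in m, a list of three; "turn": the turn, a rotation vector about the tool's x, y, z in degrees, a list of three; "gripper": the closure, from -1 (fully open) to 1 (shut). In form: {"dp": [[x, y, z], ...], "turn": [[wx, wy, wz], ...], "gripper": [gripper, ...]}. A call has 1 to 8 rows; each row shifts and turns the commanded pose from where the row before left it, along the tool's axes as they then stand; what a row does not reach is not made up. A row lasts 1/10 s, in which the tool goes at most 50 mm and 8.59 degrees, less where a joint would pass 70% of its speed; a pose out of reach is approached as far as the arm can. A call with a gripper value outside its range is refused whole. The fingers move at their own pace and stop on an object; "grip_force" is the grip in N (left out, the last holds). Time passes only in rows, so rows that do not move let the fingers close. It gives the time, the measured TCP pose, the force, the opening and the grip force at its end, in the units of the state.
- get_state(): the state, without advancing time (a new reading comes with each control period).
- capture(name): name is "scene" or "top" or "wrist"; returns a dict with "img" (480x640x3 uint8, blue, green, red), "K" (3x3 intrinsics, pixels), "R" (3x3) and "t" (3): a world point X has camera coordinates R X + t; the wrist camera has in their place "hand_eye" (4x4, takes a point from camera to tool coordinates, whose origin is the TCP and whose axes are the flange's). Camera axes: x right, y down, z forward; pixel columns grow to the right and rows downward; lengths in m; the calibration is good to about 2 mm. A picture is of the moment at which its call begins: read the wrist's pose just before it. There is no depth.
- finish_job(): hands the job in; it is judged then, once.
The state is a dict: "time_s": time; "qpos": joint angles; "qvel": joint speeds; "joint_efforts": joint torques, N m; "position": TCP position; "tcp_rot": TCP orientation; "contact_force": force on the tool from outside, world axes, zero at the start; "torque": the same for the moment, N m; "width": finger opening in m; "finger_force": force on a finger pad.
Only numpy, scipy, OpenCV 4.12 (cv2) and the standard library are available. Lean on these libraries where they do the work, as an engineer would, in place of code of your own. Each camera call takes 0.05 s, during which the arm holds its last target. There are 200 camera calls.

TASK

The worn brass pivot pin has to come out of the black arm link that lies on the blue supports. Take the orange-handled drift out of its rack, set its steel nose into the bore above the brass pin and push straight down until the drift's flange rests on the link and the pin has dropped into the tray beneath; then let go and leave the drift standing there in the bore. Leave the white pin in its own bore.

Things in the scene. Friction and masses are not known exactly. Their poses are not given: they have to be found in the camera images.
- orange_drift_handle (a point): Handle centre of the orange-handled drift (z: its axis), upright in a 3-hole rack, 65 mm tall, row along y within 18 deg, 90 mm from a blue and/or green one; fingers closing along x have room. Handle 28 mm dia, 70 long, this point mid-way, 108 mm above bench; below it flange 60 dia x 8 (underside 43 mm below this point), nose 20 dia x 50 (its end 93 mm below), raise 50 to leave the rack, 130+ to pass over the others. 0.25 kg.
- brass_pin_centre (a point): Centre of the brass-coloured pin: solid upright cylinder, 34 mm dia, 30 high, in either of the link's two bores, within 1 mm of the bore's axis; its top is 15 mm below the link's upper face, this point 75 mm above the bench. Spring plungers hold it: about 6 to 10 N of downward push slides it; it falls free after about 26 mm.
- white_pin_centre (a point): Centre of the white plastic pin, the same size, held in the other bore in the same way: it stays.
- stand: Fixed stand; origin on the bench under its centre, z up, y along the link. Tray 150 x 216 mm (walls 18 high, floor 4), two blue supports, black link 74 (x) x 196 (y) x 45, underside 60, upper face 105 mm above the bench. Through bores 36 mm dia at x 0, y -48 and +48 mm. Drift fully home: flange on the upper face, handle centre 148 mm above the bench, nose 5 mm out below the link.

How it is judged:
By the outcome, as a careful person would: the job done as asked, in the order asked, and still so for the second after the job is handed in, with the robot touching nothing.
It also fails if it takes over 40 s, if anything falls off the work surface, if the arm or the gripper's body presses on something with over 40 N, if the wrist force passes 120 N, or if a joint passes its speed limit or range.

## Working session

There is one attempt and no reset: what is moved stays moved. The work goes in short steps, Python scripts to look and compute and a tool call to move; the robot and the scene stay as the last step left them, time stands still between calls to the robot, and variables do not carry over. Pictures are saved under pics/ and viewed, at most 10 in all, crops included, and the job is handed in when it is done.

Besides the shell and the picture viewer there is one more tool, called after "Emit:" as name(argument=value, ...) on one line, values as JSON. drive_tool: Moves the arm, as the interface text tells. Its arguments: {"type":"object","properties":{"dp":{"type":"array"},"turn":{"type":"array"},"gripper":{"type":"array"},"grip_force":{"type":"number"}},"required":["dp","turn","gripper"]}

```bash
mkdir -p pics; python3 - <<'E'
from rig import *
import cv2,numpy as np
s=get_state();print({k:np.round(v,3) if not isinstance(v,str) else v for k,v in s.items()})
a=capture("scene");b=capture("top")
for n,c in(("scene",a),("top",b)):
    cv2.imwrite(f"pics/{n}0.png",c["img"]);np.savez(f"{n}0.npz",**c)
    print(n,c["K"].round(1).tolist(),(-c["R"].T@c["t"]).round(3))
E
```

```text
{'time_s': np.float64(0.0), 'qpos': array([-1.464,  0.287,  1.578, -0.   ,  1.279, -0.15 ]), 'qvel': array([-0.001,  0.   ,  0.001,  0.   , -0.   , -0.001]), 'joint_efforts': array([ 1.0000e-03, -4.0598e+01, -2.9262e+01, -0.0000e+00,  6.0000e-03,
       -0.0000e+00]), 'position': array([ 0.171, -0.652,  0.238]), 'tcp_rot': array([-3.139, -0.   ,  0.257]), 'contact_force': array([ 0.035, -1.31 , -0.091]), 'torque': array([-0.007, -0.006,  0.019]), 'finger_force': np.float64(0.0), 'width': np.float64(0.085)}
scene [[460.4, 0.0, 321.4], [0.0, 460.4, 238.0], [0.0, 0.0, 1.0]] [0.811 0.35  0.788]
top [[452.9, 0.0, 316.6], [0.0, 452.9, 239.4], [0.0, 0.0, 1.0]] [ 0.403 -0.005  0.815]
```

View pics/top0.png

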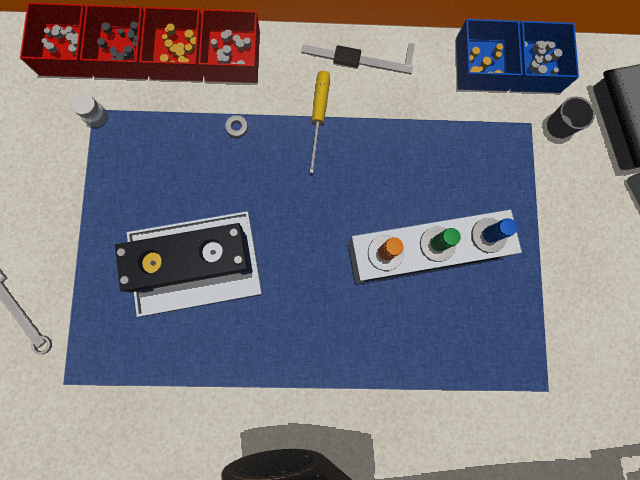

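View pics/scene0.png

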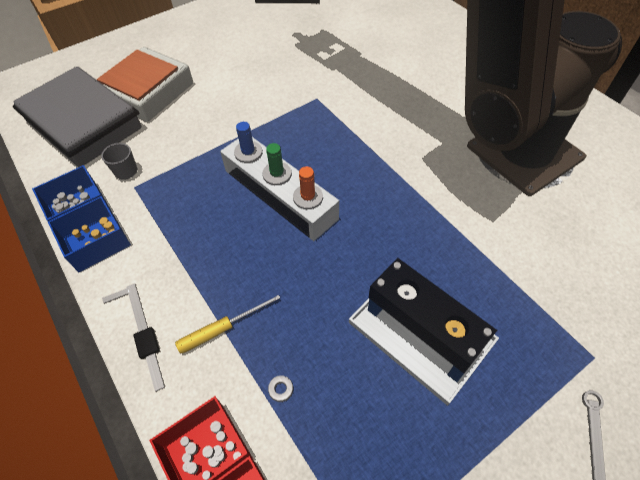

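The top view shows the orange drift at about (391,247), the brass pin at (152,263) and the white pin at (212,252). In the scene view they are at about (307,183), (456,329) and (407,292).

```bash
cat > h.py <<'E'
import cv2,numpy as np
from scipy.spatial.transform import Rotation as Ro
def ray(c,uv,z):
    d=c["R"].T@np.linalg.inv(c["K"])@np.array([*uv,1.]);o=-c["R"].T@c["t"]
    return o+d*(z-o[2])/d[2]
def blob(img,lo,hi,roi):
    x0,y0,x1,y1=roi
    m=cv2.inRange(cv2.cvtColor(img,cv2.COLOR_BGR2HSV),lo,hi);k=np.zeros_like(m);k[y0:y1,x0:x1]=m[y0:y1,x0:x1]
    cs,_=cv2.findContours(k,cv2.RETR_EXTERNAL,cv2.CHAIN_APPROX_NONE)
    return max(cs,key=cv2.contourArea)
def wristcam(c,s):
    T=np.eye(4);T[:3,:3]=Ro.from_euler("xyz",s["tcp_rot"]).as_matrix();T[:3,3]=s["position"]
    W=np.linalg.inv(T@c["hand_eye"]);return dict(img=c["img"],K=c["K"],R=W[:3,:3],t=W[:3,3])
E
python3 - <<'E'
from h import *
for n,o,b in(("top",(370,225,410,270),(135,245,170,280)),("scene",(290,160,325,205),(440,315,472,345))):
    c=dict(np.load(n+"0.npz"))
    k=blob(c["img"],(3,150,80),(15,255,255),o)[:,0];x,y,w,h=cv2.boundingRect(k)
    # handle silhouette: centroid ray at handle centre height
    m=cv2.moments(k);u=(m["m10"]/m["m00"],m["m01"]/m["m00"]);print(n,"drift",u,(x,y,w,h),ray(c,u,.108).round(4))
    k=blob(c["img"],(16,100,80),(32,255,255),b);e=cv2.minEnclosingCircle(k);print("brass",e,ray(c,e[0],.09).round(4))
c=dict(np.load("top0.npz"))
for nm,u in(("white hole",(212,252)),("brass hole",(152,263))):print(nm,ray(c,u,.09).round(4))
for nm,u in(("s",(122,280)),("s",(238,260)),("s",(234,233)),("s",(122,253))):print(nm,ray(c,u,.105).round(4))
for u in((445,239),(504,227)):print("tops",ray(c,u,.143).round(4))
print(ray(c,(397,243),.143))
c=dict(np.load("scene0.npz"))
for u in((406,292.5),(456,328.5)):print("scene",ray(c,u,.09).round(4))
print(ray(c,(307,171),.143))
E
```

```text
top drift (392.91345503718725, 246.5368492224476) (383, 238, 20, 19) [ 0.5136 -0.147   0.108 ]
brass ((151.6914825439453, 262.1170349121094), 10.550013542175293) [0.4824 0.236  0.09  ]
scene drift (306.3619302949062, 182.5236818588025) (299, 167, 15, 33) [ 0.5071 -0.1446  0.108 ]
brass ((454.5, 329.5), 10.977349281311035) [0.4805 0.2354 0.09  ]
white hole [0.5008 0.1416 0.09  ]
brass hole [0.481  0.2354 0.09  ]
s [0.452  0.2742 0.105 ]
s [0.487  0.0973 0.105 ]
s [0.5299 0.1056 0.105 ]
s [0.4941 0.278  0.105 ]
tops [ 0.5215 -0.2198  0.143 ]
tops [ 0.5424 -0.3117  0.143 ]
[ 0.51365704 -0.14625632  0.143     ]
scene [0.4997 0.1403 0.09  ]
scene [0.4774 0.2356 0.09  ]
[ 0.50592335 -0.14155064  0.143     ]
```

Emit:
drive_tool(dp=[[0,0,-0.01],[0,0,-0.01],[0,0,-0.01],[0,0,-0.01],[0,0,-0.01],[0,0,-0.01],[0,0,0],[0,0,0]], turn=[[0,0,-8.5],[0,0,-8.5],[0,0,-8.5],[0,0,-8.5],[0,0,-8.5],[0,0,-8.5],[0,0,-8.5],[0,0,-8.5]], gripper=[-1,-1,-1,-1,-1,-1,-1,-1])

```text
time_s: 0.9
position: [0.1715, -0.6528, 0.2992]
tcp_rot: [-3.142, -0.0, 1.45]
contact_force: [-0.4, -0.1, -0.7]
width: 0.0855
finger_force: 0.0
```

Emit:
drive_tool(dp=[[0,0,0],[0,0,0],[0,0,0]], turn=[[0,0,-8.5],[0,0,-8.5],[0,0,-1.7]], gripper=[-1,-1,-1])

```text
time_s: 1.2
position: [0.1714, -0.6525, 0.2985]
tcp_rot: [3.141, -0.001, 1.771]
contact_force: [0.4, 0.1, -0.2]
width: 0.0856
finger_force: 0.0
```

Emit:
drive_tool(dp=[[0.03,0.03,0],[0.03,0.03,0],[0.03,0.03,0],[0.03,0.03,0],[0.03,0.03,0],[0.03,0.03,0],[0.03,0.03,0],[0.03,0.03,0]], turn=[[0,0,0],[0,0,0],[0,0,0],[0,0,0],[0,0,0],[0,0,0],[0,0,0],[0,0,0]], gripper=[-1,-1,-1,-1,-1,-1,-1,-1])

```text
time_s: 2.0
position: [0.3598, -0.3684, 0.2991]
tcp_rot: [3.142, -0.0, 1.767]
contact_force: [0.4, -0.7, -0.3]
width: 0.0857
finger_force: 0.0
```

Emit:
drive_tool(dp=[[0.03,0.03,0],[0.03,0.03,0],[0.03,0.03,0],[0.03,0.03,0],[0.03,0.03,0],[0.03,0.03,0],[0.01,0.012,0],[0,0,0]], turn=[[0,0,0],[0,0,0],[0,0,0],[0,0,0],[0,0,0],[0,0,0],[0,0,0],[0,0,0]], gripper=[-1,-1,-1,-1,-1,-1,-1,-1])

```text
time_s: 2.8
position: [0.5105, -0.1444, 0.299]
tcp_rot: [-3.141, -0.0, 1.772]
contact_force: [-0.1, -0.7, -0.4]
width: 0.0853
finger_force: 0.0
```

```bash
python3 - <<'E'
from rig import *
from h import *
s=get_state();c=capture("wrist");w=wristcam(c,s);cv2.imwrite("pics/w1.png",c["img"]);np.savez("w1.npz",**w)
print(s["position"],s["tcp_rot"],-w["R"].T@w["t"])
k=blob(c["img"],(3,150,60),(15,255,255),(0,0,640,480))
m=cv2.moments(k);u=(m["m10"]/m["m00"],m["m01"]/m["m00"]);print(u,cv2.boundingRect(k),ray(w,u,.108),ray(w,u,.143))
E
```

```text
[ 0.51045187 -0.14438152  0.299011  ] [-3.14106204e+00 -2.63767871e-04  1.77195560e+00] [ 0.49495843 -0.06959248  0.43390403]
(321.8924606248386, 208.00903692228243) (304, 184, 36, 48) [ 0.50872659 -0.14246784  0.108     ] [ 0.50724798 -0.1346415   0.143     ]
```

View pics/w1.png

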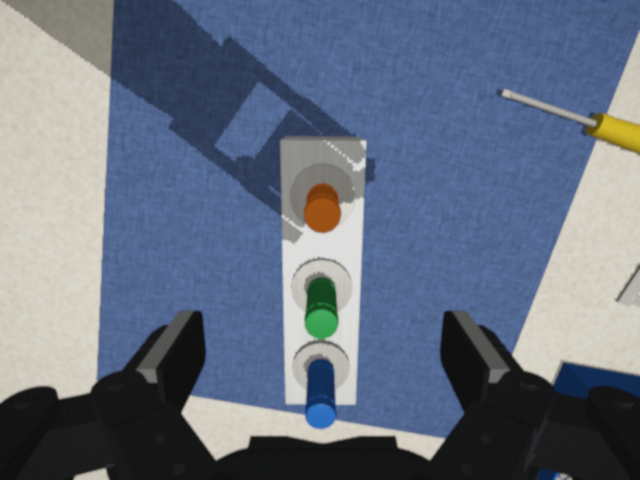

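```bash
python3 - <<'E'
from h import *
w=dict(np.load("w1.npz"))
print(ray(w,(322,214.5),.143),ray(w,(321.5,194),.073),ray(w,(321.5,323),.143),ray(w,(321,416),.143))
E
```

```text
[ 0.50830549 -0.13943329  0.143     ] [ 0.50727465 -0.13768731  0.073     ] [ 0.52583232 -0.2274295   0.143     ] [ 0.54347213 -0.31631144  0.143     ]
```

The wrist view shows the rack aligned with the fingers. The orange handle top is at (322,214) and its flange at (321,194), which puts the drift at about (0.508, -0.140).

Emit:
drive_tool(dp=[[0.005,-0.002,0.03],[0,0,0.04],[0,0,0.04],[0,0,0.03],[0,0,0.03],[0,0,0.015],[0,0,0.01],[0,0,0]], turn=[[0,0,0],[0,0,0],[0,0,0],[0,0,0],[0,0,0],[0,0,0],[0,0,0],[0,0,0]], gripper=[-1,-1,-1,-1,-1,-1,-1,-1])

```text
time_s: 3.65
position: [0.5063, -0.1419, 0.1037]
tcp_rot: [-3.14, -0.001, 1.769]
contact_force: [0.3, 0.2, -0.8]
width: 0.0854
finger_force: 0.0
```

Emit:
drive_tool(dp=[[0,0,0],[0,0,0],[0,0,0],[0,0,0],[0,0,0],[0,0,0],[0,0,0],[0,0,0]], turn=[[0,0,0],[0,0,0],[0,0,0],[0,0,0],[0,0,0],[0,0,0],[0,0,0],[0,0,0]], gripper=[0.2,0.4,0.6,0.8,1,1,1,1], grip_force=60)

```text
time_s: 4.45
position: [0.508, -0.1416, 0.1055]
tcp_rot: [3.139, 0.001, 1.77]
contact_force: [1.6, 1.7, 5.2]
width: 0.0266
finger_force: 58.7
```

Emit:
drive_tool(dp=[[0,0,-0.01],[0,0,-0.015],[0,0,-0.02],[0,0,-0.02],[0,0,-0.025],[0,0,-0.025],[0,0,-0.02],[0,0,0]], turn=[[0,0,0],[0,0,0],[0,0,0],[0,0,0],[0,0,0],[0,0,0],[0,0,0],[0,0,0]], gripper=[1,1,1,1,1,1,1,1], grip_force=60)

```text
time_s: 5.25
position: [0.5081, -0.1421, 0.2432]
tcp_rot: [3.137, 0.004, 1.77]
contact_force: [0.2, -0.8, -1.6]
width: 0.0269
finger_force: 59.3
```

```bash
python3 - <<'E'
from rig import *
from h import *
s=get_state();c=capture("wrist");t=capture("scene")
print(s["position"],s["tcp_rot"],s["contact_force"],s["torque"])
cv2.imwrite("pics/w2.png",np.hstack([cv2.resize(c["img"],(400,300)),t["img"][60:360,150:550]]))
cv2.imwrite("w2full.png",c["img"])
E
```

```text
[ 0.50809771 -0.14207754  0.24317267] [3.13671902 0.00419635 1.77005799] [ 0.15320774 -0.83981436 -1.60930986] [-0.00685124 -0.02043233  0.00842434]
```

View pics/w2.png

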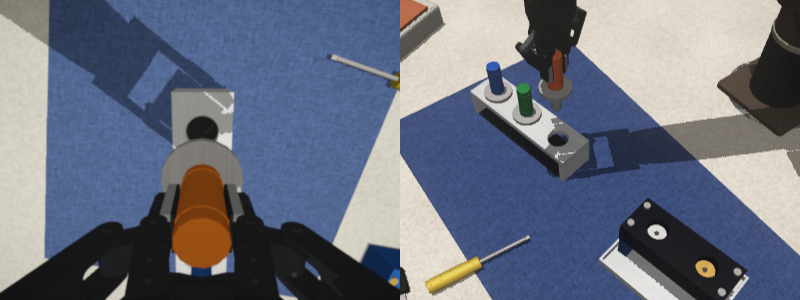

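The drift is held nearly upright, with the flange centred at about (201,178) in the left panel. The brass bore is free.

Emit:
drive_tool(dp=[[0.015,0,0],[0.025,0,0],[0.03,0.005,0],[0.03,0.005,0],[0.03,0.005,0],[0.025,0.005,0],[0.015,0,0],[0,0,0]], turn=[[0,0,0],[0,0,0],[0,0,0],[0,0,0],[0,0,0],[0,0,0],[0,0,0],[0,0,0]], gripper=[1,1,1,1,1,1,1,1])

```text
time_s: 6.15
position: [0.4914, 0.0313, 0.2379]
tcp_rot: [-3.139, -0.001, 1.773]
contact_force: [0.1, -0.4, -2.2]
width: 0.0266
finger_force: 59.3
```

```bash
python3 - <<'E'
from rig import *
from h import *
s=get_state();c=capture("wrist");w=wristcam(c,s);t=capture("scene");np.savez("w3.npz",**w);np.savez("s3.npz",**t)
print(s["position"],s["tcp_rot"])
im=np.hstack([c["img"][200:450,150:490],t["img"][60:310,200:540]])
cv2.imwrite("pics/w3.png",im);np.savez("st3.npz",p=s["position"],r=s["tcp_rot"])
g=blob(c["img"],(0,0,60),(179,60,255),(230,180,420,400));print(cv2.boundingRect(g),cv2.contourArea(g))
E
```

```text
[0.49136646 0.03128051 0.23787023] [-3.13871305e+00 -1.30657266e-03  1.77298782e+00]
(256, 221, 134, 134) 7743.0
```

View pics/w3.png

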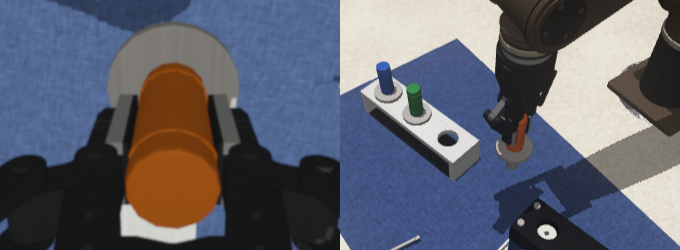

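```bash
python3 - <<'E'
from h import *
from scipy.optimize import least_squares
w=dict(np.load("w3.npz"));st=np.load("st3.npz");p=st["p"]
k=blob(w["img"],(0,0,60),(179,80,255),(240,180,400,290))[:,0]
k=np.array([q for q in k if q[1]<285 and q[1]<=k[k[:,0]==q[0]][:,1].min()+0])
k=k[(abs(k[:,0]-323)<50)]
for zf in(-.0325,-.0405):
    P=np.array([ray(w,q,p[2]+zf)[:2] for q in k])
    f=least_squares(lambda v:np.hypot(*(P-v[:2]).T)-.03,[*p[:2]],loss="soft_l1",f_scale=.0005)
    g=least_squares(lambda v:np.hypot(*(P-v[:2]).T)-v[2],[*p[:2],.03],loss="soft_l1",f_scale=.0005)
    d=f.x-p[:2];print(len(k),zf,f.x,"off",d,"tool",(-.198*d[0]+.98*d[1],.98*d[0]+.198*d[1]),abs(f.fun).mean(),g.x)
print("handle top",ray(w,(323,384),p[2]+.0375))
E
```

```text
99 -0.0325 [0.49032298 0.0334856 ] off [-0.00104347  0.0022051 ] tool (np.float64(0.0023676022544375872), np.float64(-0.0005859963597719793)) 0.00020645595213233305 [0.48997117 0.03547206 0.02816147]
99 -0.0405 [0.49073256 0.03156754] off [-0.0006339   0.00028704] tool (np.float64(0.0004068071311264091), np.float64(-0.0005643883165741676)) 0.000157710631965759 [0.4906322  0.03210537 0.02950561]
handle top [0.49057546 0.03432799 0.27537023]
```

Emit:
drive_tool(dp=[[0.015,0.003,0],[0.025,0.004,0],[0.03,0.004,0],[0.03,0.004,0],[0.025,0.003,0],[0.015,0.002,0],[0,0,0],[0,0,0]], turn=[[0,0,0],[0,0,0],[0,0,0],[0,0,0],[0,0,0],[0,0,0],[0,0,0],[0,0,0]], gripper=[1,1,1,1,1,1,1,1])

```text
time_s: 7.05
position: [0.4849, 0.1695, 0.239]
tcp_rot: [-3.141, 0.001, 1.77]
contact_force: [0.3, -0.0, -2.5]
width: 0.0268
finger_force: 59.4
```

```bash
python3 - <<'E'
from rig import *
from h import *
s=get_state();c=capture("wrist");w=wristcam(c,s);np.savez("w4.npz",**w)
print(s["position"],s["tcp_rot"]);cv2.imwrite("pics/w4.png",c["img"])
k=blob(c["img"],(16,80,40),(32,255,255),(0,0,640,480));e=cv2.minEnclosingCircle(k);print(e,cv2.boundingRect(k),ray(w,e[0],.09))
E
```

```text
[0.484888   0.16953494 0.23899455] [-3.14087149e+00  7.86077470e-04  1.76952183e+00]
((338.5, 128.5), 27.285627365112305) (313, 102, 52, 54) [0.48157557 0.23692976 0.09      ]
```

View pics/w4.png

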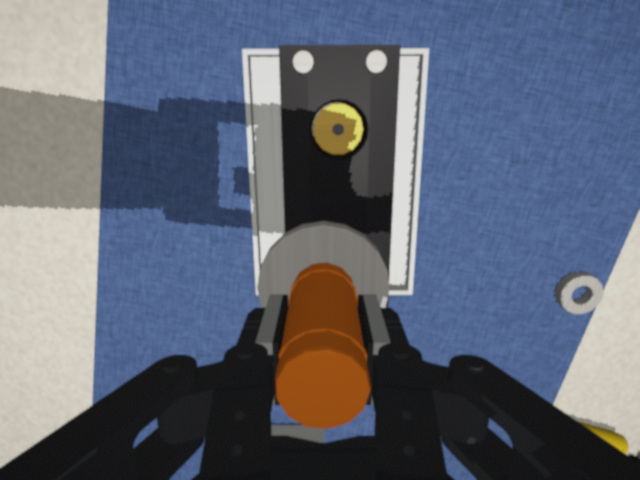

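The wrist view shows the brass pin at (338,128) under a clear bore. That gives (0.4815, 0.237), which agrees with the other views.

Emit:
drive_tool(dp=[[0.015,0.002,0],[0.02,0.003,0],[0.02,0.003,0],[0.01,0.002,0],[0,0,0],[0,0,0.01],[0,0,0.015],[0,0,0]], turn=[[0,0,0],[0,0,0],[0,0,0],[0,0,0],[0,0,0],[0,0,0],[0,0,0],[0,0,0]], gripper=[1,1,1,1,1,1,1,1], grip_force=80)

```text
time_s: 7.9
position: [0.4798, 0.2349, 0.2105]
tcp_rot: [-3.135, 0.001, 1.769]
contact_force: [-0.2, -0.8, -2.4]
width: 0.0266
finger_force: 78.9
```

```bash
python3 - <<'E'
from rig import *
from h import *
s=get_state();c=capture("scene");t=capture("top")
print(s["position"],s["tcp_rot"])
cv2.imwrite("pics/s5.png",np.hstack([cv2.resize(c["img"][220:400,340:520],(400,400)),cv2.resize(t["img"][180:330,90:280],(400,400))]))
E
```

```text
[0.47978968 0.2348758  0.2104745 ] [-3.13481572e+00  6.51198092e-04  1.76895446e+00]
```

View pics/s5.png

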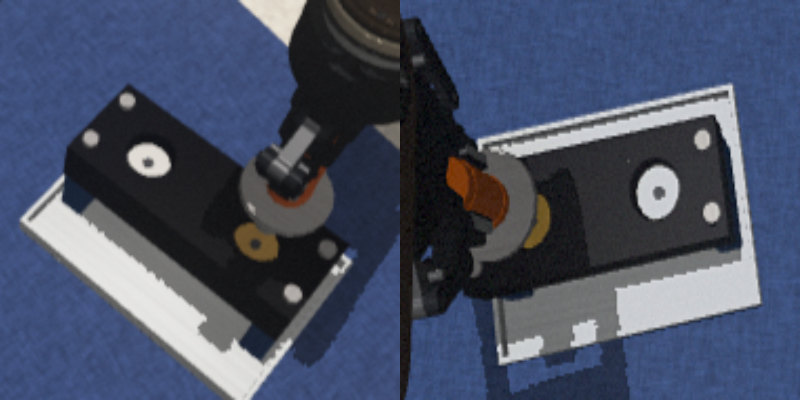

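The drift hovers over the brass bore, with nothing else beneath it. I'll lower it gently to the pin.

Emit:
drive_tool(dp=[[0,0.001,0.006],[0,0,0.006],[0,0,0.006],[0,0,0.005],[0,0,0]], turn=[[0,0,0],[0,0,0],[0,0,0],[0,0,0],[0,0,0]], gripper=[1,1,1,1,1])

```text
time_s: 8.5
position: [0.482, 0.2362, 0.1901]
tcp_rot: [-3.139, 0.0, 1.77]
contact_force: [0.3, -0.3, -2.2]
width: 0.0266
finger_force: 78.9
```

Emit:
drive_tool(dp=[[0,0,0.005],[0,0,0.005],[0,0,0.005],[0,0,0.004],[0,0,0]], turn=[[0,0,0],[0,0,0],[0,0,0],[0,0,0],[0,0,0]], gripper=[1,1,1,1,1])

```text
time_s: 9.0
position: [0.4836, 0.2366, 0.1739]
tcp_rot: [3.139, -0.0, 1.77]
contact_force: [-1.4, -0.8, 3.7]
width: 0.0264
finger_force: 79.9
```

The nose is in the bore and pushing the pin, with about 6 N of added push. Continuing down.

Emit:
drive_tool(dp=[[0,0,0.005],[0,0,0.005],[0,0,0.004],[0,0,0.004],[0,0,0]], turn=[[0,0,0],[0,0,0],[0,0,0],[0,0,0],[0,0,0]], gripper=[1,1,1,1,1])

```text
time_s: 9.5
position: [0.4832, 0.2366, 0.1552]
tcp_rot: [3.14, -0.0, 1.77]
contact_force: [-1.1, 0.2, 2.3]
width: 0.0265
finger_force: 79.3
```

Emit:
drive_tool(dp=[[0,0,0.003],[0,0,0.003],[0,0,0.002],[0,0,0]], turn=[[0,0,0],[0,0,0],[0,0,0],[0,0,0]], gripper=[1,1,1,1])

```text
time_s: 9.9
position: [0.4823, 0.2362, 0.1456]
tcp_rot: [-3.14, 0.0, 1.77]
contact_force: [0.4, 0.6, -2.4]
width: 0.0259
finger_force: 78.9
```

Emit:
drive_tool(dp=[[0,0,0.001],[0,0,0.001],[0,0,0]], turn=[[0,0,0],[0,0,0],[0,0,0]], gripper=[1,1,1])

```text
time_s: 10.2
position: [0.4825, 0.2363, 0.1455]
tcp_rot: [-3.14, 0.0, 1.77]
contact_force: [-4.2, -0.5, 4.8]
width: 0.0268
finger_force: 79.8
```

```bash
python3 - <<'E'
from rig import *
from h import *
s=get_state();c=capture("scene");t=capture("top")
print(s["position"],s["contact_force"])
cv2.imwrite("pics/s6.png",np.hstack([cv2.resize(c["img"][220:420,330:530],(400,400)),cv2.resize(t["img"][180:330,90:280],(400,400))]))
E
```

```text
[0.48248764 0.23630393 0.14549985] [-4.15019885 -0.5303535   4.78336492]
```

View pics/s6.png

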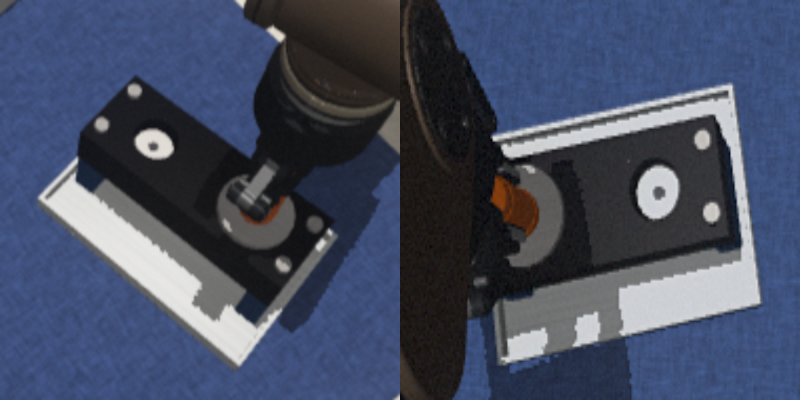

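The flange is meeting the link's upper face. One more small press will seat it.

Emit:
drive_tool(dp=[[0,0,0.001],[0,0,0.001],[0,0,0]], turn=[[0,0,0],[0,0,0],[0,0,0]], gripper=[1,1,1])

```text
time_s: 10.6
position: [0.4825, 0.2363, 0.1454]
tcp_rot: [-3.14, 0.0, 1.77]
contact_force: [-8.5, -2.6, 14.4]
width: 0.0263
finger_force: 80.7
```

Emit:
drive_tool(dp=[[0,0,-0.002],[0,0,0],[0,0,0],[0,0,0],[0,0,0],[0,0,0],[0,0,0],[0,0,0]], turn=[[0,0,0],[0,0,0],[0,0,0],[0,0,0],[0,0,0],[0,0,0],[0,0,0],[0,0,0]], gripper=[1,1,0.1,-0.1,-0.4,-0.7,-1,-1], grip_force=20)

```text
time_s: 11.4
position: [0.4827, 0.2363, 0.1442]
tcp_rot: [3.142, -0.0, 1.77]
contact_force: [-0.1, -0.2, 0.6]
width: 0.0851
finger_force: 0.0
```

Emit:
drive_tool(dp=[[0,0,-0.01],[0,0,-0.02],[0,0,-0.03],[0,0,-0.03],[0,0,-0.03],[-0.04,0,-0.02],[-0.05,0,0],[-0.05,0,0]], turn=[[0,0,0],[0,0,0],[0,0,0],[0,0,0],[0,0,0],[0,0,0],[0,0,0],[0,0,0]], gripper=[-1,-1,-1,-1,-1,-1,-1,-1])

```text
time_s: 12.2
position: [0.511, 0.0981, 0.2868]
tcp_rot: [3.137, 0.001, 1.772]
contact_force: [0.3, 0.1, 0.4]
width: 0.0852
finger_force: 0.0
```

```bash
python3 - <<'E'
from rig import *
from h import *
c=capture("scene");t=capture("top")
for n,d in(("top",t),("scene",c)):
    m=cv2.inRange(cv2.cvtColor(d["img"],cv2.COLOR_BGR2HSV),(16,100,40),(32,255,255));print(n,[ (cv2.boundingRect(k),cv2.contourArea(k)) for k in cv2.findContours(m,0,2)[0] if cv2.contourArea(k)>15])
cv2.imwrite("pics/s7.png",np.hstack([cv2.resize(c["img"][220:420,330:530],(400,400)),cv2.resize(t["img"][180:330,90:280],(400,400))]))
E
```

```text
top [((312, 71, 18, 53), 591.5), ((470, 57, 21, 15), 109.5), ((160, 54, 14, 8), 39.5), ((470, 47, 10, 14), 62.0), ((494, 44, 9, 16), 67.0), ((162, 30, 34, 32), 403.5), ((165, 24, 11, 12), 77.5)]
scene [((175, 317, 57, 36), 748.5), ((91, 230, 10, 8), 46.0), ((72, 229, 8, 8), 36.5), ((82, 225, 7, 7), 26.0), ((100, 217, 14, 15), 95.5)]
```

View pics/s7.png

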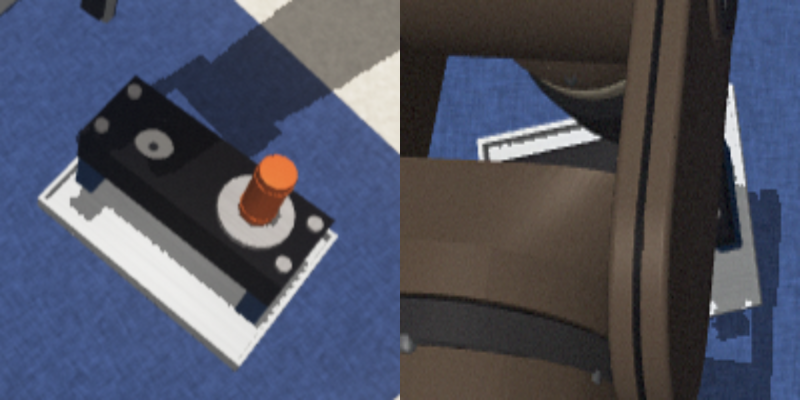

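The drift stands upright, flange flat on the link, and the white pin is still in its bore. The push force fell back to just the drift's weight near the end of the stroke, so the pin has dropped free. Handing in.

```bash
python3 -c "
from rig import *
print(finish_job())"
```

```text
the job is handed in; nothing more can be done
None
```

The job is handed in at about 12 s: the drift stands in the brass pin's bore with its flange on the link and the white pin is still in place; I couldn't see the brass pin in the tray, but the full stroke and the drop in push force indicate it fell free.

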